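Load the last sample tray and set the nest's knurled clamp nut

ROBOT

A 6-joint arm with a two-finger parallel gripper is mounted at the origin on the work surface. World frame = base frame: x ahead of the robot, y to its left, z up, the work surface at z = 0. Lengths are in m, angles in rad, forces in N, time in s.
With the tool pointing down it reaches from about 0.325 to 0.85 m from the base axis. Payload 4.4 kg.
Tool frame: the origin (TCP) lies midway between the tips of the shut fingers; the grasp point (between the pads) lies 19 mm behind it; z points along the fingers, y is the direction in which the jaws open and shut (so a half turn about z gives the same grasp; the last joint's range is limited). The gripper opens to 94 mm and grips with 3 to 60 N. Pads are 16 mm wide; open, the fingers measure 119 mm over their backs; the gripper's body (75 mm by 177 mm) begins 78 mm behind the grasp point.
Start: joints at [-1.31, 0.207, 1.542, -0, 1.393, -0.15], TCP at [0.23, -0.527, 0.205] pointing down, gripper open.
Joint ranges: [-2.73, 2.73], [-0.86, 2.22], [0.23, 2.46], [-1.11, 4.25], [0.08, 2.63], [-2.82, 2.82]. Speed limits (rad/s): [2.79, 2.79, 3.14, 3.14, 3.14, 3.14].

INTERFACE

Orientations are given as a 3x3 rotation matrix whose columns are the frame's x, y, z axes.
In Python, from cell import status, viewer, arm gives the robot as it stands.
- The arm moves only by the tool drive_tool, never from a script. Its argument "increments" is text: rows parted by semicolons, each of 7 numbers parted by spaces: the shift along the tool's x, y, z as a fraction of full scale, then the turn, a rotation vector about the tool's x, y, z as a fraction of full scale, then the finger opening in mm, from 0 to 94. A call has exactly 10 rows; each row shifts and turns the pose as measured when the row begins, along the tool's axes as they then stand; what a row does not reach is not made up. Full scale, the value 1, is 4 cm for a shift and 6 degrees for a turn. A row lasts 1/10 s, in which the tool goes at most 50 mm and 8.59 degrees, less where a joint would pass 70% of its speed; a pose out of reach is approached as far as the arm can. A call with a number of a shift or a turn outside -1 to 1 is refused whole. A call with a gripper value outside its range is refused whole. The fingers move at their own pace and stop on an object; "grip_force" is the grip in N (left out, the last holds). Time passes only in rows, so rows that do not move let the fingers close, or fill a call up. It gives the time, the measured TCP pose, the force and the opening at its end, in the units of the state.
- status.get_state(): the state, without advancing time (a new reading comes with each control period).
- viewer.grab_frame(name): name is "side" or "top"; returns the picture (384x512x3 uint8, red, green, blue); there is no depth.
- viewer.camera_model(name): a dict with "K" (3x3 intrinsics, pixels), "R" (3x3) and "t" (3): a world point X has camera coordinates R X + t. Camera axes: x right, y down, z forward; pixel columns grow to the right and rows downward; lengths in m; the calibration is good to about 2 mm. A picture is of the moment at which its call begins. camera_model takes no time and is no camera call.
- arm.close_job(): hands the job in, once; it reports no verdict.
The state is a dict: "t": time; "joints": joint angles; "qvel": joint speeds; "joint_torque": joint torques, N m; "eef_pos": TCP position; "ee_rot": TCP orientation; "contact_force": force on the tool from outside, world axes, zero at the start; "ft_torque": the same for the moment, N m; "width": finger opening in m.
Only numpy, scipy, OpenCV 4.12 (cv2) and the standard library are available. Lean on these libraries where they do the work, as an engineer would, in place of code of your own. Each camera call takes 0.05 s, during which the arm holds its last target.

TASK

Stack the blue sample tray squarely on the two white trays in the nest and let go of it, then screw the knurled brass nut down (clockwise from above) until it bottoms out and back it off a quarter turn, so that the jaw has squared the pile but does not pinch it. Finish while still holding the nut in the gripper at that setting: do not let go of it. Leave the other things on the bench where they are.

Things in the scene. Friction and masses are not known exactly. Their poses are not given: they have to be found in the camera images.
- new_tray_center (a point): centre (half-way up) of the blue sample tray that lies flat on the bench: a rigid slab 60 mm (its x) by 110 mm (its y) by 16 mm (z up), 0.16 kg, rows of dark round wells on top; grip it across the 60 mm. Turning it by half a turn makes no difference.
- middle_tray_center (a point): centre of the upper of the two white trays already in the nest, same size as the blue one and its axes as for the blue one; top face 8 mm above this point
- lower_tray_center (a point): centre of the lower white tray, same size, lying on the nest floor
- pile_floor (a point): middle of the dark grey tray nest's floor, 8 mm above the bench; fixed. The pile stands here, long side along y; the third tray's centre belongs 40 mm above it. A fixed stop at the -y end has its face at y = -56 mm; the blue jaw closes from +y; the nut's axis is at y = +140 mm. The long sides between the guide posts are free for fingers.
- nest: the nest as a body, origin on the bench below pile_floor, same axes; base 96 x 265 x 8 mm. Four round guide posts, 10 mm thick and tapered over their top 13 mm, stand at x = +-37, y = +-46 mm and rise 55 mm above the floor (2 mm free play each side of a tray in x)
- jaw (a joint): opening of the blue sliding jaw (42 mm tall above the floor, as is the stop to within 2 mm), m: its face is at y = +56 mm of pile_floor plus this value; it is driven by the nut, 2.5 mm per radian unscrewed, 0 when the nut is bottomed out
- nut_grip (a point): middle of the knurled brass nut, half-way up on its vertical axis: 42 mm wide, 26 mm tall, captive on its stud, white line on top. Its lower end is about 50 mm above the bench, over a grey pedestal 34 mm high (58 x 50 mm) with a thin steel collar. It sinks 0.8 mm per radian as it is tightened.
- clamp_nut: the same nut as a body; origin 14 mm below nut_grip, on its axis; this body does not turn with the nut
- nut_turn (a joint): how far the nut is unscrewed, rad: 0 = bottomed out (hard stop), grows as it is turned counterclockwise seen from above (right-hand thread, so clockwise tightens); it starts 1.9 to 2.8 rad up. Its white line points to the red mark on the pedestal (-x of the nest) at 0. It turns with light friction (about 0.06 N m) and stays where it is left.
- amber_bottle: bystander, leave alone: amber bottle with blue cap, 64 mm wide, 130 mm tall; origin under its middle
- clear_bottle: bystander, leave alone: clear bottle with orange cap, 60 mm wide, 120 mm tall; origin under its middle
- beaker: bystander, leave alone: glass beaker, 68 mm wide, 85 mm tall; origin under its middle
- wrench: bystander, leave alone: wrench, 150 mm, lying flat
- screwdriver: bystander, leave alone: screwdriver lying flat
- spare_nut: bystander, leave alone: spare plain steel nut blank, 42 mm wide, 22 mm tall; origin under its middle
- vial_box: bystander, leave alone: grey divided vial box, 100 x 130 x 40 mm; origin under its middle
- new_tray: the blue tray as a body; origin in the middle of its underside

How it is judged:
By the outcome, as a careful person would: the job done as asked, in the order asked, and still so for the second after the job is handed in, while the arm keeps its last pose, push and grip.
It also fails if it takes over 51 s, if anything falls off the work surface, if the arm or the gripper's body presses on something with over 40 N, if the wrist force passes 120 N, or if a joint passes its speed limit or range.

## Working session

There is one attempt and no reset: what is moved stays moved. The work goes in short steps, Python scripts to look and compute and a tool call to move; the robot and the scene stay as the last step left them, time stands still between calls to the robot, and variables do not carry over. Pictures are saved under pics/ and viewed, and the job is handed in when it is done.

Besides the shell and the picture viewer there is one more tool, called after ">>>" in YAML: its name, and indented under it one key for each argument. drive_tool: Moves the arm, as the interface text tells. Shift numbers are shares of 4 cm and turn numbers shares of 6 degrees, none past 1 either way. Its arguments: {"type":"object","properties":{"increments":{"type":"string"},"grip_force":{"type":"number"}},"required":["increments"]}

```bash
ls; mkdir -p pics
python3 - <<'E'
from cell import status, viewer, arm
import cv2
s=status.get_state()
for k in s: print(k,s[k])
for n in("side","top"):
    im=viewer.grab_frame(n); cv2.imwrite(f"pics/{n}0.png",cv2.cvtColor(im,cv2.COLOR_RGB2BGR))
    print(viewer.camera_model(n))
E
```

```text
pics
t 0.0
joints [-1.30955303e+00  2.07383785e-01  1.54288110e+00  1.08485628e-05
  1.39347784e+00 -1.50523051e-01]
qvel [ 0.00085044  0.00160554  0.00019281 -0.00067075  0.00045545  0.00093954]
joint_torque [-6.89270419e-04 -3.70886028e+01 -2.81417727e+01  6.96426071e-02
  3.62087949e-02 -1.54863847e-04]
eef_pos [ 0.22991258 -0.52619996  0.20434591]
ee_rot [[ 9.16416172e-01  4.00226315e-01 -5.45005621e-04]
 [ 4.00226547e-01 -9.16413872e-01  2.07986664e-03]
 [ 3.32966650e-04 -2.12414914e-03 -9.99997689e-01]]
contact_force [-0.33740317  0.36440079  0.04027789]
ft_torque [-0.04449563 -0.07025712  0.04067927]
width 0.09394492060413333
{'K': array([[428.13641099,   0.        , 255.29312736],
       [  0.        , 428.13641099, 184.81845385],
       [  0.        ,   0.        ,   1.        ]]), 'R': array([[-0.90447991, -0.42641747,  0.00917769],
       [-0.30693617,  0.63580413, -0.70819721],
       [ 0.29615244, -0.64336712, -0.70595501]]), 't': array([0.48554058, 0.25654699, 1.18261438])}
{'K': array([[401.79151681,   0.        , 264.00071004],
       [  0.        , 401.79151681, 189.86528707],
       [  0.        ,   0.        ,   1.        ]]), 'R': array([[ 1.30721399e-02, -9.99913528e-01,  1.43399344e-03],
       [-9.89454853e-01, -1.31422739e-02, -1.44244150e-01],
       [ 1.44250523e-01,  4.66707946e-04, -9.89541090e-01]]), 't': array([-0.01600568,  0.54718915,  1.36796366])}
```

View pics/side0.png

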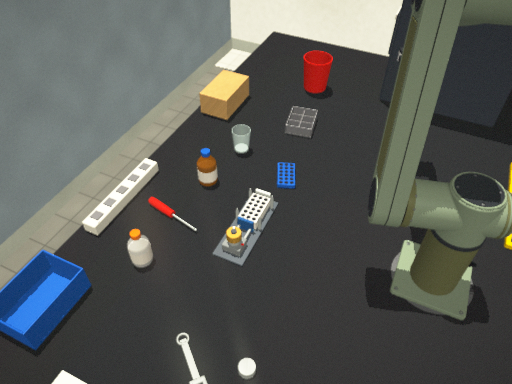

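View pics/top0.png

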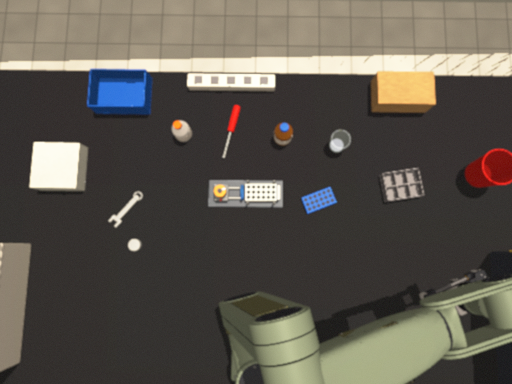

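Run:
```python
import cv2,numpy as np
a=cv2.imread("pics/top0.png")[165:225,195:350]; b=cv2.imread("pics/side0.png")[150:270,205:310]
cv2.imwrite("pics/top0z.png",cv2.resize(a,None,fx=5,fy=5,interpolation=cv2.INTER_CUBIC))
cv2.imwrite("pics/side0z.png",cv2.resize(b,None,fx=5,fy=5,interpolation=cv2.INTER_CUBIC))
```

```text
(no output)
```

View pics/top0z.png

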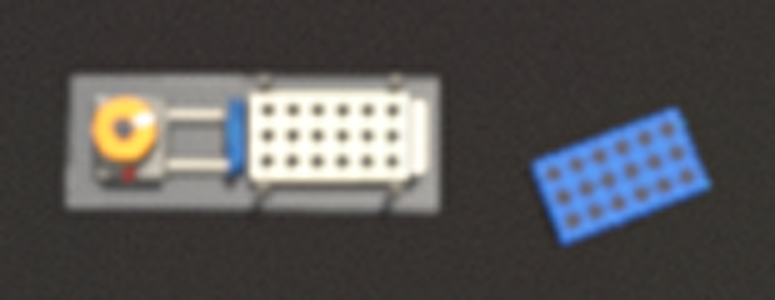

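View pics/side0z.png

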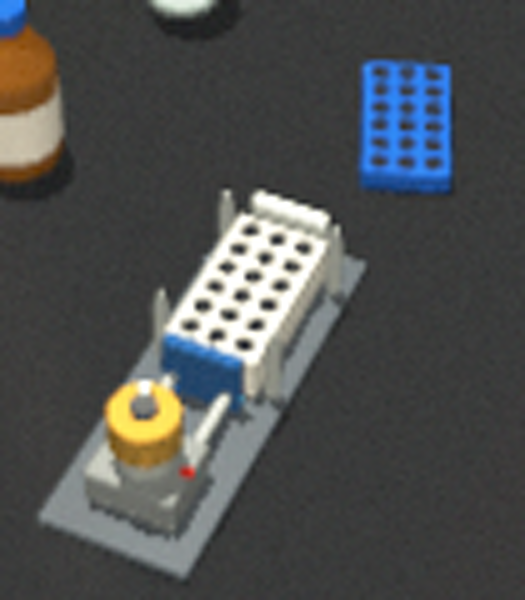

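```bash
cat > h.py <<'E'
import cv2,numpy as np
from scipy.optimize import least_squares, minimize
from scipy.spatial import ConvexHull
from cell import status,viewer,arm
CM={n:viewer.camera_model(n) for n in("side","top")}
def proj(n,X):
    c=CM[n]; Y=np.atleast_2d(X)@c["R"].T+c["t"]; p=Y@c["K"].T; return p[:,:2]/p[:,2:]
def grab(n,f):
    im=viewer.grab_frame(n); cv2.imwrite(f,im[:,:,::-1]); return im[:,:,::-1].copy()
def box(x,y,yaw,z0,z1,sx,sy):
    c,s=np.cos(yaw),np.sin(yaw)
    return np.array([[x+c*a-s*b,y+s*a+c*b,z] for a in(-sx/2,sx/2) for b in(-sy/2,sy/2) for z in(z0,z1)])
def ray(n,uv,z):
    c=CM[n]; d=c["R"].T@np.linalg.solve(c["K"],np.array([uv[0],uv[1],1.])); o=-c["R"].T@c["t"]
    return o+d*(z-o[2])/d[2]
E
cat > m.py <<'E'
from h import *
ims={n:cv2.imread(f"pics/{n}0.png").astype(float) for n in("side","top")}
S=8
def render(n,pts,roi):
    x0,y0,x1,y1=roi; p=(proj(n,pts)+0.5-[x0,y0])*S   # pixel centers at integer
    h=cv2.convexHull(p.astype(np.float32))
    m=np.zeros(((y1-y0)*S,(x1-x0)*S),np.uint8)
    cv2.fillConvexPoly(m,np.round(h*16-8).astype(np.int32),255,shift=4,lineType=cv2.LINE_AA)
    return cv2.resize(m,(x1-x0,y1-y0),interpolation=cv2.INTER_AREA)/255.
# blue tray
roi={"top":(295,180,345,222),"side":(268,152,305,196)}
def bl(n):
    x0,y0,x1,y1=roi[n]; im=ims[n][y0:y1,x0:x1]; b=im[:,:,0]-im[:,:,2]
    hard=(b>70).astype(np.uint8); 
    b=np.clip(b/np.percentile(b[hard>0],40),0,1)
    hard=cv2.morphologyEx(hard,cv2.MORPH_CLOSE,np.ones((5,5)))
    core=cv2.erode(hard,np.ones((3,3))); b[core>0]=1; return b
T={n:bl(n) for n in roi}
def fit(ns,p0):
    f=lambda p:sum(((render(n,box(p[0]/100,p[1]/100,p[2],0,.016,.06,.11),roi[n])-T[n])**2).sum() for n in ns)
    best=min((minimize(f,np.array(p0)+d,method="Nelder-Mead",options=dict(initial_simplex=np.array(p0)+d+np.array([[0,0,0],[1,0,0],[0,1,0],[0,0,.15]]),xatol=1e-3,fatol=1e-3)) for d in([0,0,0],[.3,-.3,.05])),key=lambda r:r.fun)
    return best.x,best.fun
g=ray("top",(319,200),.008); print(g)
for ns in(["top"],["side"],["top","side"]):print(ns,fit(ns,[g[0]*100,g[1]*100,-1.2+np.pi]))
# white tray wells centroid
def wells(n,roi,z):
    x0,y0,x1,y1=roi; g=cv2.cvtColor(ims[n].astype(np.uint8),cv2.COLOR_BGR2GRAY)[y0:y1,x0:x1]
    g=cv2.resize(g,None,fx=8,fy=8,interpolation=cv2.INTER_CUBIC)
    p=cv2.SimpleBlobDetector_Params(); p.minArea=60;p.maxArea=900;p.filterByConvexity=False;p.filterByInertia=False;p.filterByCircularity=False;p.minThreshold=60;p.maxThreshold=240;p.minDistBetweenBlobs=10
    k=[np.array(q.pt) for q in cv2.SimpleBlobDetector_create(p).detect(g)]
    k=[(q+.5)/8-.5+[x0,y0] for q in k]
    P=np.array([ray(n,q,z) for q in k]); return np.array(k),P
for n,r in(("top",(246,183,278,203)),("side",(236,188,274,225))):
    k,P=wells(n,r,.040); print(n,len(k)); print(np.round(k,1).tolist()); 
    if len(P):
        print(np.round(P[:,:2].mean(0),4)); d=P[:,:2]-P[:,:2].mean(0); u,s,v=np.linalg.svd(d); print(v[0],np.arctan2(-v[0][0],v[0][1]))
for n,r in(("top",(297,182,340,216)),("side",(274,160,298,186))):
    k,P=wells(n,r,.016); print(n,len(k),np.round(P[:,:2].mean(0),4)); d=P[:,:2]-P[:,:2].mean(0); u,s,v=np.linalg.svd(d); print(np.arctan2(-v[0][0],v[0][1]))
E
python3 m.py
```

```text
[ 0.51801214 -0.20562614  0.008     ]
['top'] (array([ 51.88080015, -20.35278603,   3.52217822]), np.float64(18.152802685330514))
['side'] (array([ 53.58597896, -17.816422  ,   2.00243791]), np.float64(285.5089816175882))
['top', 'side'] (array([ 51.79914098, -20.25476498,   3.52315556]), np.float64(28.62573292529855))
top 18
[[263.0, 196.8], [258.0, 196.8], [252.9, 196.7], [247.9, 196.7], [258.0, 191.6], [253.1, 191.6], [248.1, 191.6], [273.1, 186.6], [263.1, 186.6], [253.1, 186.5], [248.1, 186.5], [272.9, 196.8], [267.9, 196.8], [273.0, 191.7], [268.0, 191.7], [263.0, 191.7], [268.1, 186.6], [258.1, 186.5]]
[0.5408 0.0033]
[ 0.01265461 -0.99991993] -3.128937703688896
side 20
[[253.4, 218.5], [247.9, 216.6], [255.8, 214.5], [250.4, 212.5], [245.1, 210.7], [258.2, 210.5], [252.8, 208.7], [260.7, 206.7], [255.1, 204.8], [257.6, 201.1], [260.0, 197.5], [254.6, 195.6], [242.6, 214.6], [247.6, 206.8], [249.9, 203.0], [262.8, 202.8], [252.3, 199.3], [265.2, 199.2], [266.4, 195.6], [262.5, 194.4]]
[0.5376 0.0006]
[-0.04115872 -0.99915262] 3.1004223028428255
top 18 [ 0.5186 -0.203 ]
0.3828089100153781
side 18 [ 0.5168 -0.2003]
0.3973420707673403
```

```bash
cat >> m.py <<'E'
print("---")
# grid fit white: 3x6 wells in each camera, unknown pitch
def gridfit(n,k,z,p0):
    # model: centre,yaw,pitchx,pitchy ; nearest assignment
    def mod(p):
        a,b=np.meshgrid((np.arange(3)-1)*p[3],(np.arange(6)-2.5)*p[4]);a=a.ravel();b=b.ravel();c,s=np.cos(p[2]),np.sin(p[2])
        return proj(n,np.c_[p[0]+c*a-s*b,p[1]+s*a+c*b,0*a+z])
    def f(p):
        m=mod(p); d=k[None]-m[:,None]; i=(d**2).sum(2).argmin(1); return d[np.arange(18),i].ravel()
    r=least_squares(f,p0,loss="soft_l1",f_scale=.3,x_scale=[.01,.01,.1,.01,.01]); return np.round(r.x,4),r.cost
for n,r,z,p0 in(("top",(246,183,278,203),.040,[.5408,.0033,.013,.018,.018]),("side",(236,188,274,225),.04,[.539,.004,.013,.018,.018]),("top",(297,182,340,216),.016,[.5186,-.203,.383,.018,.018]),("side",(274,160,298,186),.016,[.5168,-.2,.39,.018,.018])):
    k,P=wells(n,r,z); print(n,gridfit(n,k,z,p0))
# base outline corners
for n,c in(("top",[(209,180),(283,180.5),(283,207),(208,206.5)]),):
    print([np.round(ray(n,q,.008)[:2],4) for q in c])
print("nut top",ray("top",(195+124/5-.4,165+127/5-.4),.079), ray("side",(205+144/5,150+408/5),.079))
E
python3 m.py | sed -n '/---/,$p'
```

```text
---
top (array([0.5408, 0.0033, 0.0073, 0.0181, 0.0175]), np.float64(0.019593036509437892))
side (array([0.5384, 0.0065, 0.0096, 0.0179, 0.0174]), np.float64(0.04295232912891919))
top (array([ 0.5186, -0.203 ,  0.383 ,  0.0179,  0.0174]), np.float64(0.04148952127336693))
side (array([ 0.5167, -0.2002,  0.3854,  0.0179,  0.0176]), np.float64(0.3397635322096294))
[array([0.5852, 0.1894]), array([ 0.5869, -0.0766]), array([ 0.4912, -0.0772]), array([0.4895, 0.1898])]
nut top [0.53914156 0.14298073 0.079     ] [0.53436546 0.14705569 0.079     ]
```

```bash
cat > plan.py <<'E'
import sys,numpy as np
from scipy.spatial.transform import Rotation as Ro
from cell import status
# usage: plan.py x y z yaw N  (tool down, levelled)
x,y,z,yaw,N=map(float,sys.argv[1:6]); N=int(N)
s=status.get_state(); p=np.array(s["eef_pos"]);R=np.array(s["ee_rot"])
c,sn=np.cos(yaw),np.sin(yaw); Rt=np.array([[c,sn,0],[sn,-c,0],[0,0,-1.]])
print("t",s["t"],"pos",p.round(4),"yaw",np.arctan2(R[1,0],R[0,0]).round(4),"q",np.round(s["joints"],2),"F",np.round(s["contact_force"],1),"w",round(s["width"],4))
rv=Ro.from_matrix(R.T@Rt).as_rotvec()
if len(sys.argv)>6: rv=rv+np.array([0,0,np.sign(float(sys.argv[6]))*2*np.pi])
goal=np.array([x,y,z])
for i in range(N):
    st=(goal-p)/(N-i); r=rv/N
    a=R.T@st/.04; b=np.degrees(r)/6
    print(" ".join(f"{v:.2f}" for v in np.r_[a,b])+" W;")
    p=p+st; R=R@Ro.from_rotvec(r).as_matrix()
E
python3 plan.py .5176 -.2016 .10 1.955 17
```

```text
t 0.1 pos [ 0.2299 -0.5262  0.2044] yaw 0.4118 q [-1.31  0.21  1.54 -0.    1.39 -0.15] F [-0.1  0.3 -0.7] w 0.094
0.58 -0.27 0.15 -0.00 -0.00 -0.87 W;
0.60 -0.21 0.15 -0.00 -0.00 -0.87 W;
0.62 -0.16 0.15 -0.00 -0.00 -0.87 W;
0.63 -0.10 0.15 -0.00 -0.00 -0.87 W;
0.64 -0.04 0.15 -0.00 -0.00 -0.87 W;
0.64 0.01 0.15 -0.00 -0.00 -0.87 W;
0.63 0.07 0.15 -0.00 -0.00 -0.87 W;
0.62 0.13 0.15 -0.00 -0.00 -0.87 W;
0.61 0.18 0.15 -0.00 -0.00 -0.87 W;
0.59 0.24 0.15 -0.00 -0.00 -0.87 W;
0.57 0.29 0.15 -0.00 -0.00 -0.87 W;
0.54 0.34 0.15 -0.00 -0.00 -0.87 W;
0.51 0.39 0.15 -0.00 -0.00 -0.87 W;
0.47 0.43 0.15 -0.00 -0.00 -0.87 W;
0.43 0.47 0.15 -0.00 -0.00 -0.87 W;
0.38 0.51 0.15 -0.00 -0.00 -0.87 W;
0.33 0.54 0.15 -0.00 -0.00 -0.87 W;
```

>>> drive_tool:
  increments: "0.58 -0.27 0.1 0 0 -0.87 94;0.6 -0.21 0.1 0 0 -0.87 94;0.62 -0.16 0.1 0 0 -0.87 94;0.63 -0.1 0.1 0 0 -0.87 94;0.64 -0.04 0.1 0 0 -0.87 94;0.64 0.01 0.1 0 0 -0.87 94;0.63 0.07 0.15 0 0 -0.87 94;0.62 0.13 0.15 0 0 -0.87 94;0.61 0.18 0.15 0 0 -0.87 94;0.59 0.24 0.15 0 0 -0.87 94"

```text
t: 1.1
eef_pos: [0.3982, -0.3255, 0.1505]
ee_rot: [[0.216, 0.976, -0.005], [0.976, -0.216, 0.008], [0.007, -0.006, -1.0]]
contact_force: [-0.1, 0.2, -0.4]
width: 0.0942
```

```bash
python3 plan.py .5176 -.2016 .09 1.955 10
```

```text
t 1.1 pos [ 0.3982 -0.3255  0.1505] yaw 1.3528 q [-0.85  0.14  1.74  0.    1.27 -0.64] F [-0.1  0.2 -0.4] w 0.0942
0.37 0.23 0.15 -0.00 -0.01 -0.58 W;
0.35 0.25 0.15 -0.00 -0.01 -0.58 W;
0.34 0.27 0.15 -0.00 -0.01 -0.58 W;
0.32 0.29 0.15 -0.00 -0.01 -0.58 W;
0.30 0.31 0.15 -0.00 -0.01 -0.58 W;
0.28 0.32 0.15 -0.00 -0.01 -0.58 W;
0.26 0.34 0.15 -0.00 -0.01 -0.58 W;
0.24 0.36 0.15 -0.00 -0.01 -0.58 W;
0.22 0.37 0.15 -0.00 -0.01 -0.58 W;
0.20 0.38 0.15 -0.00 -0.01 -0.58 W;
```

>>> drive_tool:
  increments: "0.41 0.26 0.17 0 -0.01 -0.64 94;0.39 0.28 0.17 0 -0.01 -0.64 94;0.37 0.3 0.17 0 -0.01 -0.64 94;0.35 0.32 0.17 0 -0.01 -0.64 94;0.33 0.34 0.17 0 -0.01 -0.64 94;0.3 0.36 0.17 0 -0.01 -0.64 94;0.28 0.38 0.17 0 -0.01 -0.64 94;0.25 0.4 0.17 0 -0.01 -0.64 94;0.22 0.42 0.17 0 -0.01 -0.64 94;0 0 0 0 0 0 94"

```text
t: 2.1
eef_pos: [0.5158, -0.1884, 0.0807]
ee_rot: [[-0.404, 0.915, -0.013], [0.915, 0.404, 0.006], [0.011, -0.01, -1.0]]
contact_force: [-0.8, -0.4, -0.0]
width: 0.0941
```

```bash
python3 plan.py .5176 -.2016 .035 1.955 5
python3 - <<'E'
from h import *
a=grab("top","pics/top1.png");b=grab("side","pics/side1.png")
cv2.imwrite("pics/z1.png",np.hstack([cv2.resize(a[150:250,270:370],(400,400),interpolation=cv2.INTER_CUBIC),cv2.resize(b[120:220,235:335],(400,400),interpolation=cv2.INTER_CUBIC)]))
E
```

```text
t 2.1 pos [ 0.5158 -0.1884  0.0807] yaw 1.987 q [-0.51  0.3   1.71 -0.    1.15 -0.92] F [-0.8 -0.4 -0. ] w 0.0941
-0.07 -0.02 0.23 -0.02 -0.02 0.06 W;
-0.07 -0.02 0.23 -0.02 -0.02 0.06 W;
-0.07 -0.02 0.23 -0.02 -0.02 0.06 W;
-0.07 -0.02 0.23 -0.02 -0.02 0.06 W;
-0.07 -0.02 0.23 -0.02 -0.02 0.06 W;
```

View pics/z1.png

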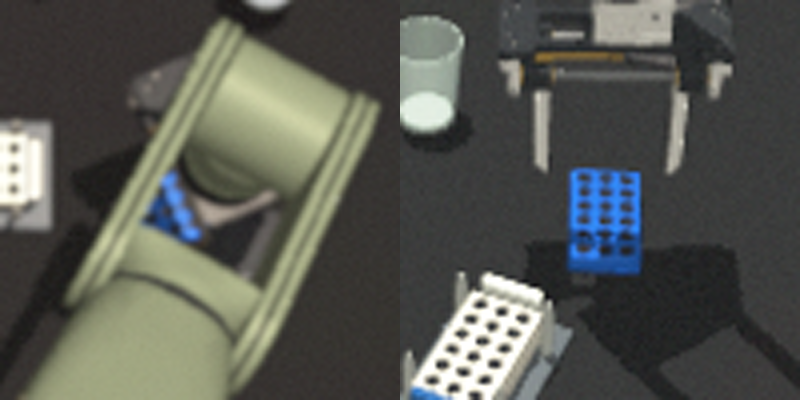

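>>> drive_tool:
  increments: "-0.1 -0.03 0.23 -0.03 -0.03 0.08 94;-0.1 -0.03 0.23 -0.03 -0.03 0.08 94;-0.1 -0.02 0.23 -0.02 -0.02 0.08 94;-0.05 -0.02 0.23 -0.02 -0.02 0.06 94;0 0 0.15 0 0 0 94;0 0 0 0 0 0 94;0 0 0 0 0 0 94;0 0 0 0 0 0 94;0 0 0 0 0 0 94;0 0 0 0 0 0 94"

```text
t: 3.2
eef_pos: [0.5153, -0.2095, 0.0359]
ee_rot: [[-0.363, 0.932, 0.003], [0.932, 0.363, -0.003], [-0.004, 0.001, -1.0]]
contact_force: [-0.7, -0.8, 0.3]
width: 0.0938
```

```bash
python3 plan.py .5176 -.2016 .004 1.955 4
```

```text
t 3.2 pos [ 0.5153 -0.2095  0.0359] yaw 1.9424 q [-0.54  0.36  1.73 -0.    1.05 -0.91] F [-0.7 -0.8  0.3] w 0.0938
0.04 0.03 0.20 0.00 0.01 -0.03 W;
0.04 0.03 0.20 0.00 0.01 -0.03 W;
0.04 0.03 0.20 0.00 0.01 -0.03 W;
0.04 0.03 0.20 0.00 0.01 -0.03 W;
```

>>> drive_tool:
  increments: "0.05 0.03 0.15 0 0.01 -0.03 94;0.04 0.03 0.15 0 0.01 -0.03 94;0.03 0.02 0.13 0 0 -0.02 94;0.01 0.01 0.1 0 0 0 94;0 0 0.05 0 0 0 94;0 0 0 0 0 0 94;0 0 0 0 0 0 94;0 0 0 0 0 0 94;0 0 0 0 0 0 94;0 0 0 0 0 0 94"

```text
t: 4.2
eef_pos: [0.5174, -0.2027, 0.011]
ee_rot: [[-0.372, 0.928, 0.003], [0.928, 0.372, -0.002], [-0.002, 0.002, -1.0]]
contact_force: [-0.4, -0.1, 0.0]
width: 0.0936
```

```bash
python3 plan.py .5176 -.2016 .004 1.955 4
python3 - <<'E'
from h import *
b=grab("side","pics/side2.png")
cv2.imwrite("pics/z2.png",cv2.resize(b[110:210,235:335],(600,600),interpolation=cv2.INTER_CUBIC))
E
```

```text
t 4.2 pos [ 0.5174 -0.2027  0.011 ] yaw 1.9523 q [-0.53  0.4   1.74  0.    1.   -0.91] F [-0.4 -0.1  0. ] w 0.0936
0.01 0.00 0.04 0.00 0.01 -0.01 W;
0.01 0.00 0.04 0.00 0.01 -0.01 W;
0.01 0.00 0.04 0.00 0.01 -0.01 W;
0.01 0.00 0.04 0.00 0.01 -0.01 W;
```

View pics/z2.png

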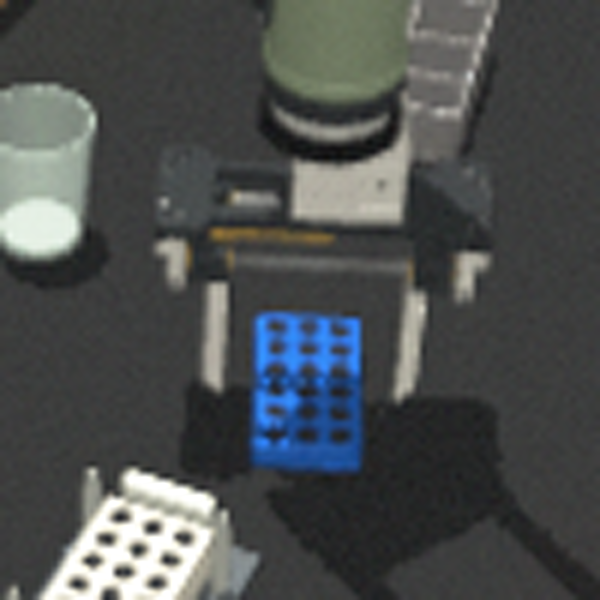

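>>> drive_tool:
  increments: "0.01 0 0.06 0 0 0 94;0.01 0 0.05 0 0 0 94;0.01 0 0.03 0 0 0 94;0 0 0 0 0 0 94;0 0 0 0 0 0 50;0 0 0 0 0 0 50;0 0 0 0 0 0 50;0 0 0 0 0 0 50;0 0 0 0 0 0 50;0 0 0 0 0 0 50"
  grip_force: 30

```text
t: 5.25
eef_pos: [0.5171, -0.2016, 0.0051]
ee_rot: [[-0.372, 0.928, 0.003], [0.928, 0.372, -0.002], [-0.003, 0.002, -1.0]]
contact_force: [0.3, -0.1, -0.0]
width: 0.0597
```

```bash
python3 plan.py .5176 -.2016 .06 1.955 5
```

```text
t 5.25 pos [ 0.5171 -0.2016  0.0051] yaw 1.9522 q [-0.53  0.41  1.74  0.    0.99 -0.91] F [ 0.3 -0.1 -0. ] w 0.0597
-0.00 0.00 -0.27 0.00 0.01 -0.01 W;
-0.00 0.00 -0.27 0.00 0.01 -0.01 W;
-0.00 0.00 -0.27 0.00 0.01 -0.01 W;
-0.00 0.00 -0.27 0.00 0.01 -0.01 W;
-0.00 0.00 -0.27 0.00 0.01 -0.01 W;
```

>>> drive_tool:
  increments: "0 0 -0.2 0 0 0 50;0 0 -0.3 0 0 0 50;0 0 -0.4 0 0 0 50;0 0 -0.4 0 0 0 50;0 0 -0.4 0 0 0 50;0 0 -0.3 0 0 0 50;0 0 -0.2 0 0 0 50;0 0 -0.1 0 0 0 50;0 0 0 0 0 0 50;0 0 0 0 0 0 50"

```text
t: 6.25
eef_pos: [0.5162, -0.2011, 0.1049]
ee_rot: [[-0.372, 0.928, 0.003], [0.928, 0.372, -0.002], [-0.003, 0.002, -1.0]]
contact_force: [0.2, -0.7, -1.9]
width: 0.0596
```

```bash
python3 plan.py .5396 .0049 .105 1.579 9
```

```text
t 6.25 pos [ 0.5162 -0.2011  0.1049] yaw 1.9522 q [-0.53  0.26  1.69  0.    1.18 -0.91] F [ 0.2 -0.7 -1.9] w 0.0596
0.51 0.27 -0.00 0.00 0.00 0.40 W;
0.52 0.25 -0.00 0.00 0.00 0.40 W;
0.53 0.23 -0.00 0.00 0.00 0.40 W;
0.54 0.21 -0.00 0.00 0.00 0.40 W;
0.55 0.19 -0.00 0.00 0.00 0.40 W;
0.55 0.16 -0.00 0.00 0.00 0.40 W;
0.56 0.14 -0.00 0.00 0.00 0.40 W;
0.56 0.12 -0.00 0.00 0.00 0.40 W;
0.57 0.09 -0.00 0.00 0.00 0.40 W;
```

>>> drive_tool:
  increments: "0.3 0.17 0 0 0 0.25 50;0.5 0.25 0 0 0 0.4 50;0.6 0.27 0 0 0 0.45 50;0.6 0.23 0 0 0 0.45 50;0.6 0.2 0 0 0 0.45 50;0.6 0.17 0 0 0 0.45 50;0.5 0.12 0 0 0 0.35 50;0.4 0.08 0 0 0 0.3 50;0.2 0.04 0 0 0 0.15 50;0 0 0 0 0 0 50"

```text
t: 7.25
eef_pos: [0.5313, -0.0108, 0.0949]
ee_rot: [[-0.024, 1.0, -0.015], [1.0, 0.024, 0.003], [0.004, -0.015, -1.0]]
contact_force: [-0.3, 1.1, -0.8]
width: 0.0597
```

```bash
python3 plan.py .5396 .0049 .105 1.579 4
```

```text
t 7.25 pos [ 0.5313 -0.0108  0.0949] yaw 1.5949 q [-0.18  0.24  1.74  0.    1.17 -0.21] F [-0.3  1.1 -0.8] w 0.0597
0.10 0.05 -0.06 -0.03 -0.01 0.04 W;
0.10 0.05 -0.06 -0.03 -0.01 0.04 W;
0.10 0.05 -0.06 -0.03 -0.01 0.04 W;
0.10 0.05 -0.06 -0.03 -0.01 0.04 W;
```

>>> drive_tool:
  increments: "0.1 0.06 -0.05 -0.04 -0.01 0.04 50;0.1 0.05 -0.05 -0.03 -0.01 0.04 50;0.1 0.04 -0.03 -0.03 -0.01 0.03 50;0.05 0.03 0 -0.02 -0.01 0.02 50;0 0 0 0 0 0 50;0 0 0 0 0 0 50;0 0 0 0 0 0 50;0 0 0 0 0 0 50;0 0 0 0 0 0 50;0 0 0 0 0 0 50"

```text
t: 8.25
eef_pos: [0.538, 0.0022, 0.0993]
ee_rot: [[-0.008, 1.0, -0.003], [1.0, 0.008, -0.001], [-0.001, -0.003, -1.0]]
contact_force: [-0.5, -0.5, -0.9]
width: 0.0595
```

```bash
python3 plan.py .5396 .0049 .105 1.579 4;python3 - <<'E'
from h import *
a=grab("top","pics/top3.png");b=grab("side","pics/side3.png")
cv2.imwrite("pics/z3.png",np.hstack([cv2.resize(a[145:245,200:300],(400,400),interpolation=cv2.INTER_CUBIC),cv2.resize(b[150:250,205:305],(400,400),interpolation=cv2.INTER_CUBIC)]))
E
```

```text
t 8.25 pos [0.538  0.0022 0.0993] yaw 1.5785 q [-0.16  0.24  1.73 -0.    1.17 -0.16] F [-0.5 -0.5 -0.9] w 0.0595
0.02 0.01 -0.04 -0.01 0.00 -0.00 W;
0.02 0.01 -0.04 -0.01 0.00 -0.00 W;
0.02 0.01 -0.04 -0.01 0.00 -0.00 W;
0.02 0.01 -0.04 -0.01 0.00 -0.00 W;
```

View pics/z3.png

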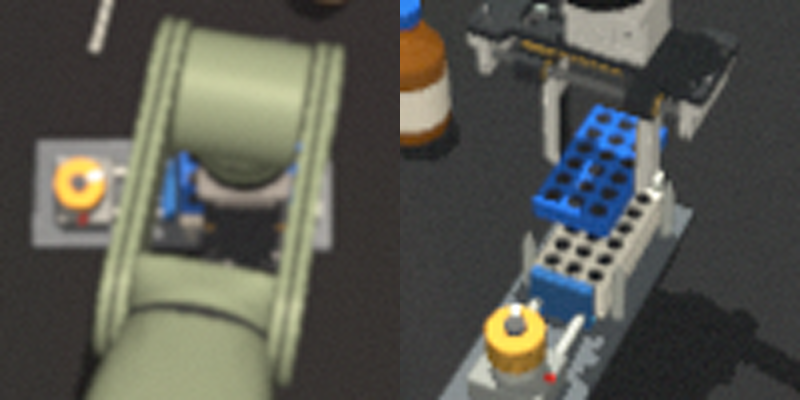

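```bash
cat > held.py <<'E'
import sys
from h import *
f,z=sys.argv[1],float(sys.argv[2]); p0=[float(v) for v in sys.argv[3:6]]; n="side" if "side" in f else "top"
im=cv2.imread(f); 
c=proj(n,[p0[0],p0[1],z])[0].astype(int); x0,y0=c-24
g=cv2.resize(im[y0:y0+48,x0:x0+48,0],None,fx=8,fy=8,interpolation=cv2.INTER_CUBIC)
p=cv2.SimpleBlobDetector_Params(); p.minArea=60;p.maxArea=1200;p.filterByConvexity=False;p.filterByInertia=False;p.filterByCircularity=False;p.minThreshold=20;p.maxThreshold=240;p.thresholdStep=5;p.minDistBetweenBlobs=10
k=np.array([(np.array(q.pt)+.5)/8-.5+[x0,y0] for q in cv2.SimpleBlobDetector_create(p).detect(g)])
def mod(q):
    a,b=np.meshgrid((np.arange(3)-1)*.018,(np.arange(6)-2.5)*.01748);a=a.ravel();b=b.ravel();c,s=np.cos(q[2]),np.sin(q[2])
    return proj(n,np.c_[q[0]+c*a-s*b,q[1]+s*a+c*b,0*a+z])
def f2(q):
    m=mod(q);d=k[:,None]-m[None];i=(d**2).sum(2).argmin(1);e=d[np.arange(len(k)),i]; return e.ravel()
best=None
for dx in(-.006,0,.006):
  for dy in(-.006,0,.006):
    r=least_squares(f2,[p0[0]+dx,p0[1]+dy,p0[2]],loss="cauchy",f_scale=.3,x_scale=[.01,.01,.1])
    print(np.round(r.x,4),round(r.cost,3))
    if best is None or r.cost<best.cost: best=r
e=np.linalg.norm(f2(best.x).reshape(-1,2),axis=1); print("blobs",len(k),"inl",(e<.6).sum(),"best",np.round(best.x,4))
v=cv2.resize(im[y0:y0+48,x0:x0+48],None,fx=12,fy=12,interpolation=cv2.INTER_CUBIC)
for q in mod(best.x): cv2.circle(v,tuple(((q-[x0,y0]+.5)*12).astype(int)),4,(0,0,255),1)
for q in k: cv2.circle(v,tuple(((q-[x0,y0]+.5)*12).astype(int)),2,(0,255,255),-1)
cv2.imwrite("pics/held_"+f.split("/")[1],v)
E
python3 held.py pics/side3.png .1105 .536 .005 .008
```

```text
[0.5373 0.0044 0.0138] 8.713
[0.5373 0.0044 0.0138] 8.713
[0.5373 0.0044 0.0138] 8.713
[0.5373 0.0044 0.0138] 8.713
[0.5373 0.0044 0.0138] 8.713
[0.5373 0.0044 0.0138] 8.713
[0.5373 0.0044 0.0138] 8.713
[0.5373 0.0044 0.0138] 8.713
[0.5373 0.0044 0.0138] 8.713
blobs 34 inl 16 best [0.5373 0.0044 0.0138]
```

View pics/held_side3.png

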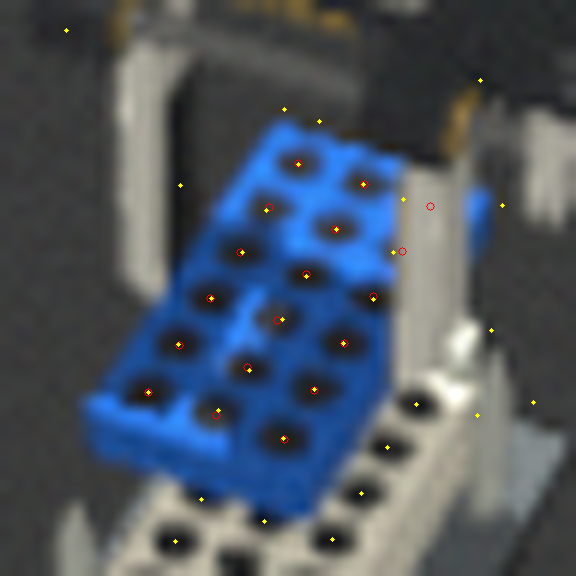

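>>> drive_tool:
  increments: "0.03 0.01 0.1 -0.01 0 0 50;0.03 0.01 0.1 -0.01 0 0 50;0.01 0 0.1 0 0 0 50;0 0 0.1 0 0 0 50;0 0 0.08 0 0 0 50;0 0 0 0 0 0 50;0 0 0 0 0 0 50;0 0 0 0 0 0 50;0 0 0 0 0 0 50;0 0 0 0 0 0 50"

```text
t: 9.35
eef_pos: [0.5385, 0.0054, 0.0779]
ee_rot: [[-0.008, 1.0, -0.002], [1.0, 0.008, -0.001], [-0.001, -0.002, -1.0]]
contact_force: [0.2, 0.4, -1.5]
width: 0.0597
```

```bash
python3 plan.py .5388 .0055 .075 1.579 4;python3 - <<'E'
from h import *
b=grab("side","pics/side4.png")
E
python3 held.py pics/side4.png .0865 .537 .008 .008|tail -1
```

```text
t 9.35 pos [0.5385 0.0054 0.0779] yaw 1.5787 q [-0.15  0.27  1.75 -0.    1.12 -0.16] F [ 0.2  0.4 -1.5] w 0.0597
0.00 0.00 0.02 -0.00 0.00 -0.00 W;
0.00 0.00 0.02 -0.00 0.00 -0.00 W;
0.00 0.00 0.02 -0.00 0.00 -0.00 W;
0.00 0.00 0.02 -0.00 0.00 -0.00 W;
blobs 36 inl 16 best [0.539  0.0053 0.0136]
```

View pics/held_side4.png

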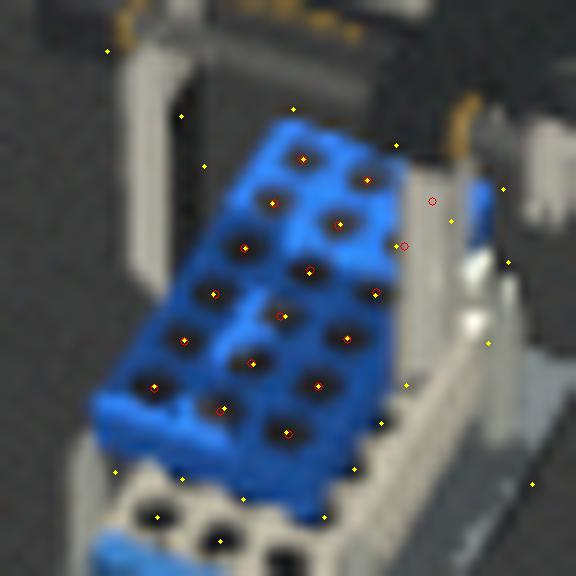

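```bash
for z in .088 .089 .09; do python3 held.py pics/side4.png $z .537 .008 .008|tail -1;done
```

```text
blobs 36 inl 16 best [0.5384 0.0066 0.0138]
blobs 36 inl 16 best [0.538  0.0075 0.0181]
blobs 37 inl 16 best [0.5376 0.0083 0.014 ]
```

>>> drive_tool:
  increments: "0 0.01 0.08 0 0 0 50;0 0 0.08 0 0 0 50;0 0 0.08 0 0 0 50;0 0 0.08 0 0 0 50;0 0 0.08 0 0 0 50;0 0 0.05 0 0 0 50;0 0 0.03 0 0 0 50;0 0 0 0 0 0 50;0 0 0 0 0 0 50;0 0 0 0 0 0 50"

```text
t: 10.4
eef_pos: [0.5388, 0.0054, 0.0568]
ee_rot: [[-0.008, 1.0, -0.002], [1.0, 0.008, -0.001], [-0.001, -0.002, -1.0]]
contact_force: [0.3, -0.1, -1.3]
width: 0.0597
```

```bash
python3 plan.py .5386 .0055 .045 1.579 4;python3 - <<'E'
from h import *
b=grab("side","pics/side5.png")
E
python3 held.py pics/side5.png .069 .537 .008 .008|tail -1
```

```text
t 10.4 pos [0.5388 0.0054 0.0568] yaw 1.5785 q [-0.15  0.3   1.76 -0.    1.08 -0.16] F [ 0.3 -0.1 -1.3] w 0.0597
0.00 -0.00 0.07 -0.01 0.00 -0.00 W;
0.00 -0.00 0.07 -0.01 0.00 -0.00 W;
0.00 -0.00 0.07 -0.01 0.00 -0.00 W;
0.00 -0.00 0.07 -0.01 0.00 -0.00 W;
blobs 27 inl 15 best [0.5379 0.0082 0.0049]
```

View pics/held_side5.png

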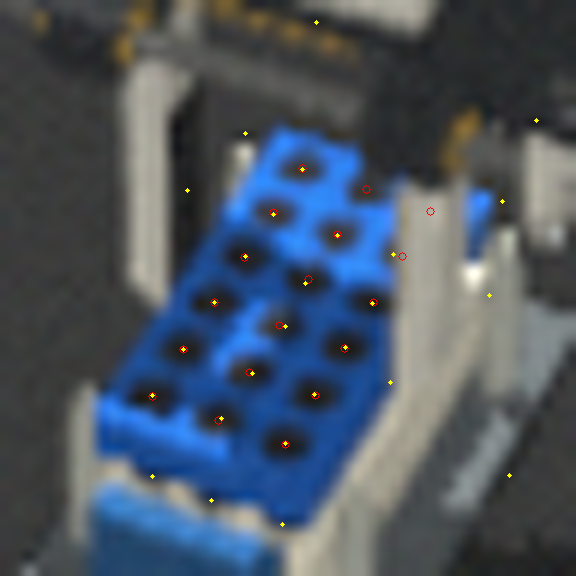

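>>> drive_tool:
  increments: "0 0 0.06 0 0 0 50;0 0 0.05 0 0 0 50;0 0 0.04 0 0 0 50;0 0 0.04 0 0 0 50;0 0 0.03 0 0 0 50;0 0 0 0 0 0 50;0 0 0 0 0 0 50;0 0 0 0 0 0 50;0 0 0 0 0 0 50;0 0 0 0 0 0 50"

```text
t: 11.45
eef_pos: [0.5391, 0.0053, 0.0476]
ee_rot: [[-0.008, 1.0, -0.001], [1.0, 0.008, -0.001], [-0.001, -0.001, -1.0]]
contact_force: [0.0, -0.0, -0.8]
width: 0.06
```

```bash
python3 plan.py .5386 .0055 .045 1.579 4
```

```text
t 11.45 pos [0.5391 0.0053 0.0476] yaw 1.5786 q [-0.15  0.32  1.76 -0.    1.06 -0.16] F [ 0.  -0.  -0.8] w 0.06
0.00 -0.00 0.02 -0.00 0.00 -0.00 W;
0.00 -0.00 0.02 -0.00 0.00 -0.00 W;
0.00 -0.00 0.02 -0.00 0.00 -0.00 W;
0.00 -0.00 0.02 -0.00 0.00 -0.00 W;
```

>>> drive_tool:
  increments: "0 0 0.03 0 0 0 50;0 0 0.02 0 0 0 50;0 0 0.02 0 0 0 50;0 0 0.02 0 0 0 50;0 0 0 0 0 0 50;0 0 0 0 0 0 50;0 0 0 0 0 0 50;0 0 0 0 0 0 50;0 0 0 0 0 0 50;0 0 0 0 0 0 50"

```text
t: 12.45
eef_pos: [0.5397, 0.0053, 0.0452]
ee_rot: [[-0.008, 1.0, -0.0], [1.0, 0.008, -0.001], [-0.001, -0.0, -1.0]]
contact_force: [-0.3, 0.1, -0.7]
width: 0.0599
```

```bash
python3 plan.py .5386 .0055 .045 1.579 1;python3 - <<'E'
from h import *
b=grab("side","pics/side6.png")
E
python3 held.py pics/side6.png .056 .537 .008 .008|tail -1
```

```text
t 12.45 pos [0.5397 0.0053 0.0452] yaw 1.5787 q [-0.15  0.32  1.76 -0.    1.06 -0.16] F [-0.3  0.1 -0.7] w 0.0599
0.01 -0.03 0.01 -0.00 0.01 -0.00 W;
blobs 31 inl 15 best [0.5393 0.0071 0.0094]
```

View pics/held_side6.png

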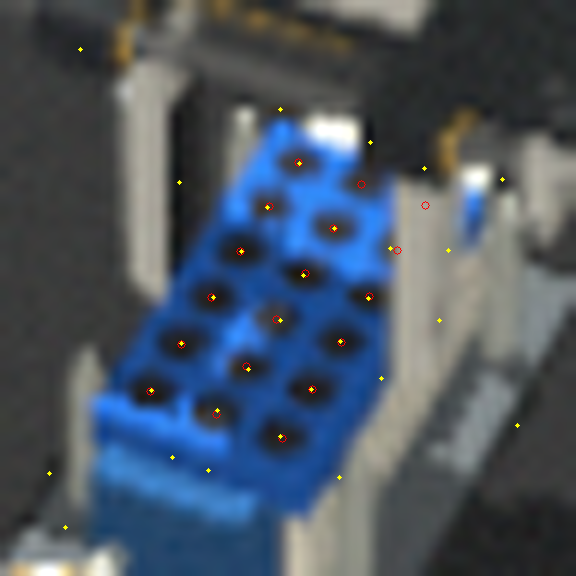

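>>> drive_tool:
  increments: "0 0 0.02 0 0 0 50;0 0 0.02 0 0 0 50;0 0 0.02 0 0 0 50;0 0 0.02 0 0 0 50;0 0 0.02 0 0 0 50;0 0 0.02 0 0 0 50;0 0 0.02 0 0 0 50;0 0 0.02 0 0 0 50;0 0 0.02 0 0 0 50;0 0 0.02 0 0 0 50"

```text
t: 13.5
eef_pos: [0.5398, 0.0053, 0.0452]
ee_rot: [[-0.008, 1.0, -0.002], [1.0, 0.008, -0.002], [-0.002, -0.002, -1.0]]
contact_force: [-2.5, 0.2, 5.1]
width: 0.0597
```

```bash
python3 plan.py .5386 .0055 .045 1.579 1
```

```text
t 13.5 pos [0.5398 0.0053 0.0452] yaw 1.579 q [-0.15  0.32  1.76 -0.    1.06 -0.16] F [-2.5  0.2  5.1] w 0.0597
0.01 -0.03 0.01 -0.02 0.02 0.00 W;
```

>>> drive_tool:
  increments: "0 0 0 0 0 0 66;0 0 0 0 0 0 72;0 0 0 0 0 0 78;0 0 0 0 0 0 78;0 0 -0.1 0 0 0 78;0 0 -0.3 0 0 0 78;0 0 -0.5 0 0 0 78;0 0 -0.5 0 0 0 78;0 0 -0.4 0 0 0 78;0 0 -0.2 0 0 0 78"

```text
t: 14.5
eef_pos: [0.5396, 0.0054, 0.1296]
ee_rot: [[-0.008, 1.0, -0.003], [1.0, 0.008, -0.002], [-0.002, -0.003, -1.0]]
contact_force: [0.5, 0.7, 0.3]
width: 0.0782
```

```bash
python3 plan.py .537 .145 .13 1.579 8;python3 - <<'E'
from h import *
b=grab("side","pics/side7.png")
cv2.imwrite("pics/z7.png",cv2.resize(b[150:270,205:310],None,fx=5,fy=5,interpolation=cv2.INTER_CUBIC))
E
python3 held.py pics/side7.png .056 .537 .008 .008|tail -1
```

```text
t 14.5 pos [0.5396 0.0054 0.1296] yaw 1.5789 q [-0.15  0.21  1.7  -0.    1.23 -0.16] F [0.5 0.7 0.3] w 0.0782
0.44 -0.00 -0.00 -0.00 0.00 -0.00 W;
0.44 -0.00 -0.00 -0.00 0.00 -0.00 W;
0.44 -0.00 -0.00 -0.00 0.00 -0.00 W;
0.44 -0.00 -0.00 -0.00 0.00 -0.00 W;
0.44 -0.00 -0.00 -0.00 0.00 -0.00 W;
0.44 -0.00 -0.00 -0.00 0.00 -0.00 W;
0.44 -0.00 -0.00 -0.00 0.00 -0.00 W;
0.44 -0.00 -0.00 -0.00 0.00 -0.00 W;
blobs 30 inl 17 best [0.5394 0.0071 0.0107]
```

View pics/z7.png

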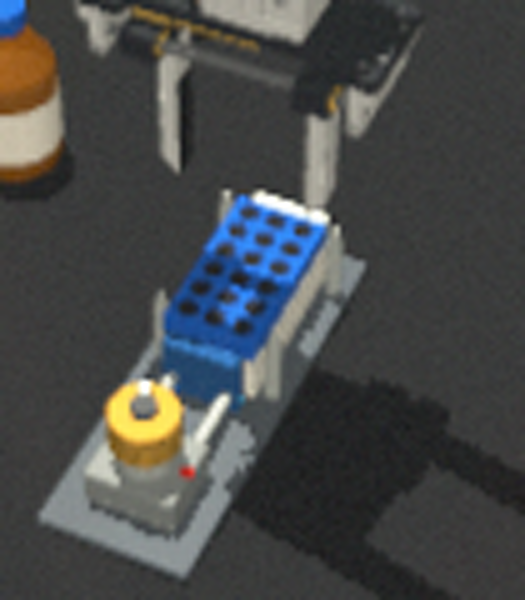

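```bash
cat > nut.py <<'E'
from h import *
th=np.linspace(0,2*np.pi,60)
def cyl(x,y,z0,z1,r=.021): return np.vstack([np.c_[x+r*np.cos(th),y+r*np.sin(th),0*th+z] for z in(z0,z1)])
for f,n,roi in(("pics/top0.png","top",(205,175,235,205)),("pics/side7.png","side",(220,220,248,248))):
    im=cv2.imread(f).astype(float); x0,y0,x1,y1=roi; c=im[y0:y1,x0:x1]
    m=((c[:,:,2]-c[:,:,0])>60)&(c[:,:,1]>c[:,:,0]+30)
    h=cv2.convexHull(np.argwhere(m)[:,::-1].astype(np.float32)); M=np.zeros(m.shape,np.uint8);cv2.fillConvexPoly(M,h.astype(int),1)
    v,u=np.nonzero(M); cen=np.array([u.mean()+x0,v.mean()+y0]); print(n,"area",M.sum(),cen, u.min()+x0,u.max()+x0,v.min()+y0,v.max()+y0)
    for zl in(.050,.052):
        def F(p):
            H=cv2.convexHull(proj(n,cyl(p[0],p[1],zl,zl+.026)).astype(np.float32)); mm=cv2.moments(H); return [mm["m10"]/mm["m00"]-cen[0],mm["m01"]/mm["m00"]-cen[1]]
        r=least_squares(F,[.538,.145],x_scale=.01,diff_step=1e-3); H=cv2.convexHull(proj(n,cyl(r.x[0],r.x[1],zl,zl+.026)).astype(np.float32));print(zl,r.x.round(4),cv2.contourArea(H))
E
python3 nut.py
```

```text
top area 152 [219.53289474 190.5       ] 213 226 184 197
0.05 [0.5395 0.1441] 132.06870048074052
0.052 [0.5393 0.1439] 132.4554362235358
side area 232 [233.38362069 234.22413793] 226 241 226 243
0.05 [0.5374 0.1446] 224.5140385661507
0.052 [0.5366 0.146 ] 225.46337411063723
```

```bash
python3 plan.py .5373 .1448 .125 2.67 10
```

```text
t 14.55 pos [0.5405 0.0054 0.1307] yaw 1.579 q [-0.15  0.21  1.7  -0.    1.23 -0.16] F [-0.1 -0.   1.1] w 0.0779
0.35 -0.01 0.01 -0.00 0.00 -1.04 W;
0.35 0.03 0.01 -0.00 0.00 -1.04 W;
0.34 0.07 0.01 -0.00 0.00 -1.04 W;
0.33 0.11 0.01 -0.00 0.00 -1.04 W;
0.32 0.14 0.01 -0.00 0.00 -1.04 W;
0.30 0.18 0.01 -0.00 0.00 -1.04 W;
0.28 0.21 0.01 -0.00 0.00 -1.04 W;
0.26 0.24 0.01 -0.00 0.00 -1.04 W;
0.23 0.26 0.01 -0.00 0.00 -1.04 W;
0.20 0.29 0.01 -0.00 0.00 -1.04 W;
```

>>> drive_tool:
  increments: "0.35 0 0 0 0 -1 64;0.35 0.03 0 0 0 -1 64;0.35 0.07 0 0 0 -1 64;0.35 0.1 0 0 0 -1 64;0.33 0.14 0 0 0 -1 64;0.31 0.18 0 0 0 -1 64;0.29 0.21 0 0 0 -1 64;0.26 0.24 0 0 0 -0.9 64;0.17 0.2 0 0 0 -0.6 64;0 0 0 0 0 0 64"

```text
t: 15.55
eef_pos: [0.5347, 0.1337, 0.1286]
ee_rot: [[-0.804, 0.595, -0.005], [0.595, 0.804, -0.003], [0.002, -0.005, -1.0]]
contact_force: [0.3, -0.2, 0.0]
width: 0.064
```

```bash
python3 plan.py .5373 .1448 .10 2.67 5;  python3 - <<'E'
from h import *
a=grab("top","pics/top8.png");b=grab("side","pics/side8.png")
cv2.imwrite("pics/z8.png",np.hstack([cv2.resize(a[145:245,180:280],(400,400),interpolation=cv2.INTER_CUBIC),cv2.resize(b[160:260,195:295],(400,400),interpolation=cv2.INTER_CUBIC)]))
E
```

```text
t 15.55 pos [0.5347 0.1337 0.1286] yaw 2.5041 q [ 0.09  0.24  1.67 -0.    1.24 -0.84] F [ 0.3 -0.2  0. ] w 0.064
0.02 0.05 0.14 -0.01 -0.00 -0.32 W;
0.02 0.05 0.14 -0.01 -0.00 -0.32 W;
0.02 0.05 0.14 -0.01 -0.00 -0.32 W;
0.02 0.05 0.14 -0.01 -0.00 -0.32 W;
0.02 0.06 0.14 -0.01 -0.00 -0.32 W;
```

View pics/z8.png

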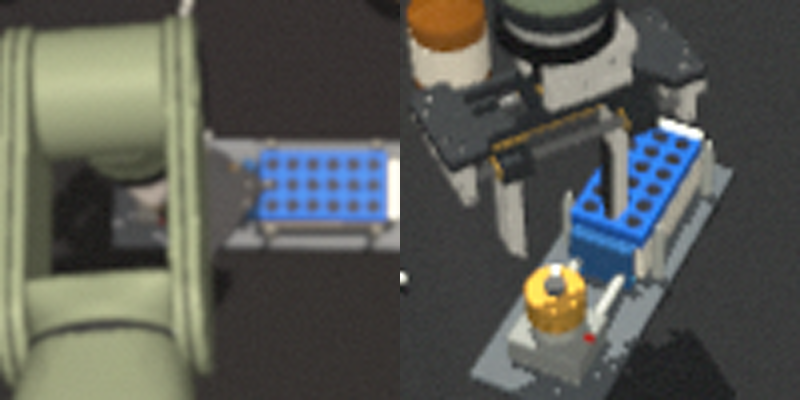

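>>> drive_tool:
  increments: "0.03 0.06 0.1 -0.01 0 -0.35 64;0.03 0.06 0.12 -0.01 0 -0.35 64;0.02 0.05 0.12 -0.01 0 -0.35 64;0.02 0.04 0.1 -0.01 0 -0.3 64;0.01 0.02 0.1 0 0 -0.15 64;0 0 0.05 0 0 0 64;0 0 0 0 0 0 64;0 0 0 0 0 0 64;0 0 0 0 0 0 64;0 0 0 0 0 0 64"

```text
t: 16.65
eef_pos: [0.5366, 0.1384, 0.1039]
ee_rot: [[-0.883, 0.469, -0.002], [0.469, 0.883, -0.001], [0.001, -0.002, -1.0]]
contact_force: [0.1, 0.3, -0.9]
width: 0.064
```

```bash
python3 plan.py .5373 .1448 .046 2.67 5;  python3 - <<'E'
from h import *
b=grab("side","pics/side9.png")
cv2.imwrite("pics/z9.png",cv2.resize(b[170:270,195:295],(600,600),interpolation=cv2.INTER_CUBIC))
E
```

```text
t 16.65 pos [0.5366 0.1384 0.1039] yaw 2.6538 q [ 0.1   0.27  1.69 -0.    1.19 -0.99] F [ 0.1  0.3 -0.9] w 0.064
0.01 0.03 0.29 -0.00 -0.00 -0.03 W;
0.01 0.03 0.29 -0.00 -0.00 -0.03 W;
0.01 0.03 0.29 -0.00 -0.00 -0.03 W;
0.01 0.03 0.29 -0.00 -0.00 -0.03 W;
0.01 0.03 0.29 -0.00 -0.00 -0.03 W;
```

View pics/z9.png

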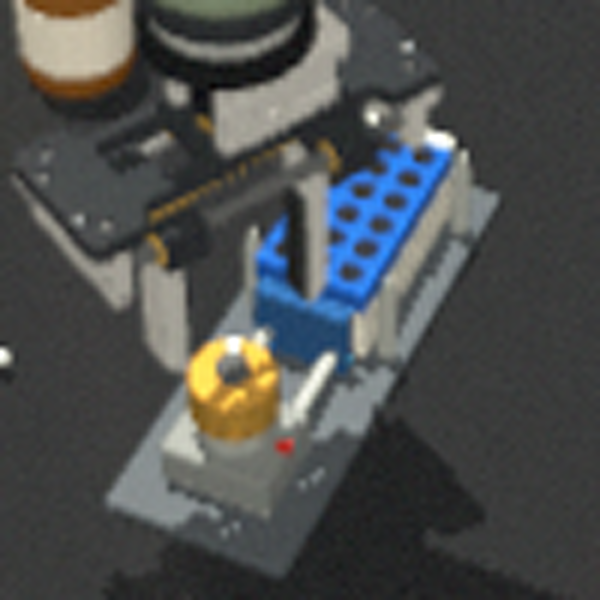

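>>> drive_tool:
  increments: "0.02 0.06 0.05 0 0 -0.03 64;0.02 0.05 0.05 0 0 -0.03 64;0.01 0.03 0.1 0 0 -0.02 64;0 0.01 0.15 0 0 0 64;0 0 0.2 0 0 0 64;0 0 0.1 0 0 0 64;0 0 0 0 0 0 64;0 0 0 0 0 0 64;0 0 0 0 0 0 64;0 0 0 0 0 0 64"

```text
t: 17.7
eef_pos: [0.5373, 0.1454, 0.075]
ee_rot: [[-0.888, 0.46, -0.003], [0.46, 0.888, -0.001], [0.002, -0.003, -1.0]]
contact_force: [-0.1, 0.2, 0.9]
width: 0.064
```

```bash
python3 plan.py .5373 .1448 .046 2.67 5;  python3 - <<'E'
from h import *
b=grab("side","pics/side10.png")
cv2.imwrite("pics/z10.png",cv2.resize(b[170:270,195:295],(600,600),interpolation=cv2.INTER_CUBIC))
s=status.get_state();p=s["eef_pos"];R=s["ee_rot"]
for sg in(-1,1):
  q=proj("side",p+sg*s["width"]/2*np.array(R)[:,1]+np.array([-.0003,.0018,0]))[0]; print((q-[195,170])*6)
print((proj("side",np.array([.5373,.1448,.0765])+[-.0003,.0018,0])[0]-[195,170])*6)
E
```

```text
t 17.7 pos [0.5373 0.1454 0.075 ] yaw 2.6632 q [ 0.11  0.31  1.7  -0.    1.13 -0.98] F [-0.1  0.2  0.9] w 0.064
-0.00 -0.00 0.15 -0.01 -0.00 -0.01 W;
-0.00 -0.00 0.15 -0.01 -0.00 -0.01 W;
-0.00 -0.00 0.15 -0.01 -0.00 -0.01 W;
-0.00 -0.00 0.15 -0.01 -0.00 -0.01 W;
-0.00 -0.00 0.15 -0.01 -0.00 -0.01 W;
[283.40615144 340.82738241]
[170.80105914 405.94560257]
[228.34609867 370.37924677]
```

View pics/z10.png

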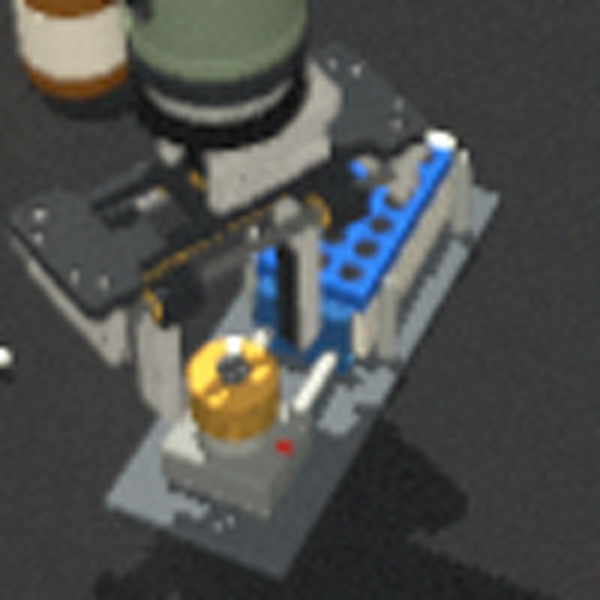

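>>> drive_tool:
  increments: "0 -0.01 0.1 -0.01 0 0 64;0 0 0.12 -0.01 0 0 64;0 0 0.15 0 0 0 64;0 0 0.14 0 0 0 64;0 0 0.1 0 0 0 64;0 0 0.05 0 0 0 64;0 0 0 0 0 0 64;0 0 0 0 0 0 64;0 0 0 0 0 0 64;0 0 0 0 0 0 64"

```text
t: 18.75
eef_pos: [0.5373, 0.1449, 0.0465]
ee_rot: [[-0.888, 0.461, -0.002], [0.461, 0.888, 0.001], [0.002, -0.0, -1.0]]
contact_force: [0.3, 0.5, 0.2]
width: 0.0642
```

```bash
python3 plan.py .5373 .1448 .046 2.67 1;  python3 - <<'E'
from h import *
b=grab("side","pics/side11.png")
cv2.imwrite("pics/z11.png",cv2.resize(b[170:270,195:295],(600,600),interpolation=cv2.INTER_CUBIC))
E
```

```text
t 18.75 pos [0.5373 0.1449 0.0465] yaw 2.663 q [ 0.11  0.35  1.72  0.    1.07 -0.99] F [0.3 0.5 0.2] w 0.0642
-0.00 -0.00 0.01 -0.00 -0.02 -0.07 W;
```

View pics/z11.png

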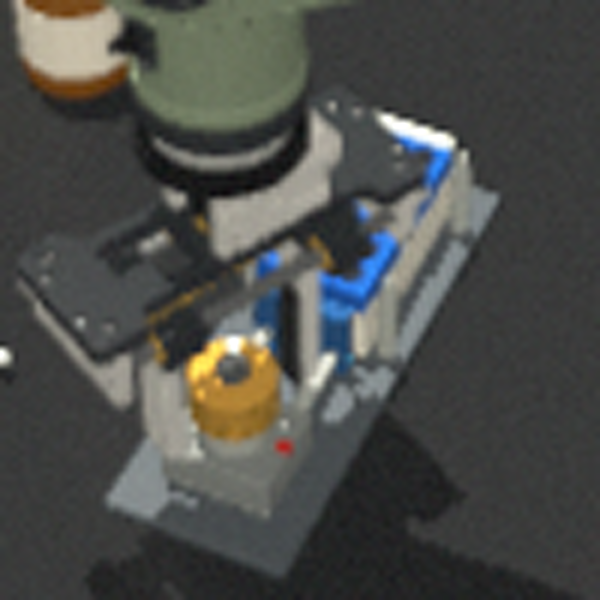

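>>> drive_tool:
  increments: "0 0 0 0 0 0 50;0 0 0 0 0 0 44;0 0 0 0 0 0 38;0 0 0 0 0 0 34;0 0 0 0 0 0 34;0 0 0 0 0 0 34;0 0 0 0 0 0 34;0 0 0 0 0 0 34;0 0 0 0 0 0 34;0 0 0 0 0 0 34"
  grip_force: 25

```text
t: 19.8
eef_pos: [0.5378, 0.145, 0.0471]
ee_rot: [[-0.888, 0.46, -0.0], [0.46, 0.888, 0.001], [0.001, 0.001, -1.0]]
contact_force: [0.1, -0.2, 0.9]
width: 0.0417
```

```bash
cat > st.py <<'E'
from h import *
s=status.get_state();R=np.array(s["ee_rot"]);print(round(s["t"],2),s["eef_pos"].round(4) if hasattr(s["eef_pos"],"round") else s["eef_pos"],"yaw",round(np.arctan2(R[1,0],R[0,0]),4),"q6",round(s["joints"][5],3),"F",np.round(s["contact_force"],1),"M",np.round(s["ft_torque"],3),"tau6",round(s["joint_torque"][5],3),"w",round(s["width"],4),"tilt",R[:2,2].round(4))
E
python3 st.py
```

```text
19.8 [0.5378 0.145  0.0471] yaw 2.663 q6 -0.985 F [ 0.1 -0.2  0.9] M [ 0.015 -0.102  0.014] tau6 -0.001 w 0.0417 tilt [-0.0003  0.0007]
```

>>> drive_tool:
  increments: "0 0 0 0 0 0.4 34;0 0 0.002 0 0 0.8 34;0 0 0.002 0 0 0.8 34;0 0 0.002 0 0 0.8 34;0 0 0.002 0 0 0.8 34;0 0 0.002 0 0 0.8 34;0 0 0.002 0 0 0.8 34;0 0 0.002 0 0 0.8 34;0 0 0.002 0 0 0.8 34;0 0 0.002 0 0 0.5 34"

```text
t: 20.8
eef_pos: [0.5371, 0.1444, 0.0464]
ee_rot: [[-0.294, 0.956, -0.002], [0.956, 0.294, -0.001], [-0.0, -0.002, -1.0]]
contact_force: [0.8, -0.5, 0.9]
width: 0.0414
```

```bash
python3 st.py
```

```text
20.8 [0.5371 0.1444 0.0464] yaw 1.8694 q6 -0.191 F [ 0.8 -0.5  0.9] M [ 0.016 -0.065  0.044] tau6 -0.278 w 0.0414 tilt [-0.0017 -0.0008]
```

>>> drive_tool:
  increments: "0.01 0 0.002 0 0 0.6 34;0 0 0.002 0 0 0.8 34;0 0 0.002 0 0 0.8 34;0 0 0.002 0 0 0.8 34;0 0 0.002 0 0 0.8 34;0 0 0.002 0 0 0.8 34;0 0 0.002 0 0 0.8 34;0 0 0.002 0 0 0.8 34;0 0 0.002 0 0 0.8 34;0 0 0.002 0 0 0.5 34"

```text
t: 21.8
eef_pos: [0.5363, 0.1445, 0.0458]
ee_rot: [[0.495, 0.869, -0.003], [0.869, -0.495, -0.002], [-0.003, -0.002, -1.0]]
contact_force: [-0.7, -0.3, 0.9]
width: 0.0416
```

```bash
python3 st.py
```

```text
21.8 [0.5363 0.1445 0.0458] yaw 1.053 q6 0.627 F [-0.7 -0.3  0.9] M [-0.009 -0.04   0.067] tau6 -0.278 w 0.0416 tilt [-0.0029 -0.002 ]
```

>>> drive_tool:
  increments: "0.01 0.02 0.001 0 0.02 0.3 34;0 0 0.001 0 0 0.3 34;0 0 0.001 0 0 0.3 34;0 0 0.001 0 0 0.3 34;0 0 0.001 0 0 0.3 34;0 0 0.001 0 0 0.3 34;0 0 0.001 0 0 0.3 34;0 0 0.001 0 0 0.3 34;0 0 0.001 0 0 0.3 34;0 0 0.001 0 0 0.3 34"

```text
t: 22.8
eef_pos: [0.536, 0.1447, 0.0455]
ee_rot: [[0.747, 0.665, -0.004], [0.665, -0.747, -0.001], [-0.003, -0.002, -1.0]]
contact_force: [0.9, -0.4, -0.1]
width: 0.0416
```

```bash
python3 st.py;  python3 - <<'E'
from h import *
b=grab("side","pics/side12.png")
cv2.imwrite("pics/z12.png",cv2.resize(b[190:270,205:285],(640,600),interpolation=cv2.INTER_CUBIC))
E
```

```text
22.8 [0.536  0.1447 0.0455] yaw 0.7275 q6 0.951 F [ 0.9 -0.4 -0.1] M [ 0.006 -0.051  0.054] tau6 -0.206 w 0.0416 tilt [-0.004  -0.0006]
```

View pics/z12.png

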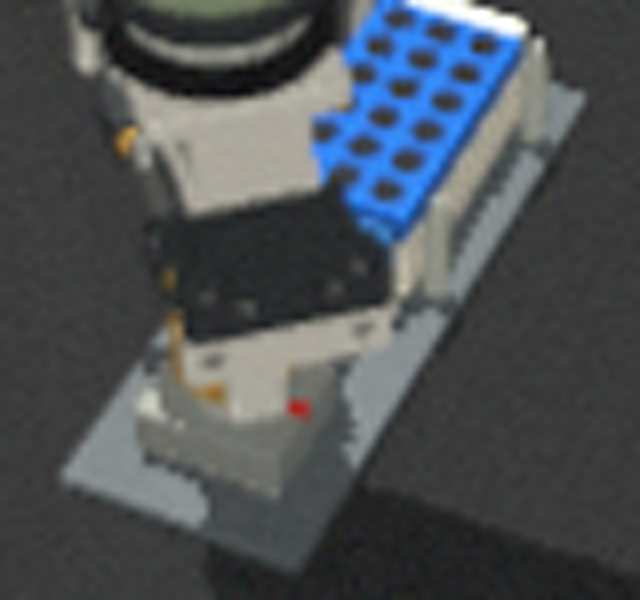

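>>> drive_tool:
  increments: "0.01 0.01 0.001 0 0.02 0.25 34;0 0 0.001 0 0 0.25 34;0 0 0.001 0 0 0.25 34;0 0 0.001 0 0 0.25 34;0 0 0.001 0 0 0.25 34;0 0 0.001 0 0 0.25 34;0 0 0.001 0 0 0.25 34;0 0 0.001 0 0 0.25 34;0 0 0.001 0 0 0.25 34;0 0 0.001 0 0 0.25 34"

```text
t: 23.85
eef_pos: [0.5368, 0.1454, 0.0455]
ee_rot: [[0.9, 0.435, -0.001], [0.435, -0.9, 0.001], [-0.001, -0.001, -1.0]]
contact_force: [0.7, 1.7, 0.3]
width: 0.0414
```

```bash
python3 st.py
```

```text
23.85 [0.5368 0.1454 0.0455] yaw 0.4499 q6 1.229 F [0.7 1.7 0.3] M [ 0.289 -0.01   0.777] tau6 0.483 w 0.0414 tilt [-0.0014  0.0007]
```

>>> drive_tool:
  increments: "0 0 0 0 0 0 34;0 0 0 0 0 0 34;0 0 0 0 0 0.06 34;0 0 0 0 0 0.06 34;0 0 0 0 0 0.06 34;0 0 0 0 0 0.06 34;0 0 0 0 0 0.06 34;0 0 0 0 0 0.06 34;0 0 0 0 0 0.06 34;0 0 0 0 0 0.06 34"
  grip_force: 45

```text
t: 24.85
eef_pos: [0.5365, 0.1453, 0.0455]
ee_rot: [[0.921, 0.389, -0.002], [0.389, -0.921, -0.001], [-0.002, 0.0, -1.0]]
contact_force: [-0.3, 0.2, 0.7]
width: 0.0412
```

```bash
python3 st.py
```

```text
24.85 [0.5365 0.1453 0.0455] yaw 0.3997 q6 1.281 F [-0.3  0.2  0.7] M [0.202 0.043 1.394] tau6 1.308 w 0.0412 tilt [-0.0018 -0.0009]
```

>>> drive_tool:
  increments: "0 0 0 0 0 0 34;0 0 0 0 0 0 34;0 0 0 0 0 0 34;0 0 0 0 0 0 34;0 0 0 0 0 0 34;0 0 0 0 0 0 34;0 0 0 0 0 0 34;0 0 0 0 0 0 34;0 0 0 0 0 0 34;0 0 0 0 0 0 34"

```text
t: 25.85
eef_pos: [0.5365, 0.1453, 0.0455]
ee_rot: [[0.921, 0.39, -0.002], [0.39, -0.921, -0.001], [-0.002, 0.0, -1.0]]
contact_force: [-1.1, 0.8, 0.2]
width: 0.0415
```

```bash
python3 st.py
```

```text
25.85 [0.5365 0.1453 0.0455] yaw 0.401 q6 1.28 F [-1.1  0.8  0.2] M [0.128 0.08  1.368] tau6 1.299 w 0.0415 tilt [-0.0018 -0.0012]
```

>>> drive_tool:
  increments: "0 0 0 0 0 -0.1 34;0 0 0 0 0 -0.1 34;0 0 0 0 0 0 34;0 0 0 0 0 0 34;0 0 0 0 0 0 34;0 0 0 0 0 0 34;0 0 0 0 0 0 34;0 0 0 0 0 0 34;0 0 0 0 0 0 34;0 0 0 0 0 0 34"

```text
t: 26.85
eef_pos: [0.5365, 0.1453, 0.0456]
ee_rot: [[0.913, 0.408, -0.002], [0.408, -0.913, -0.0], [-0.002, -0.0, -1.0]]
contact_force: [-1.8, -0.2, 0.8]
width: 0.0415
```

```bash
python3 st.py
```

```text
26.85 [0.5365 0.1453 0.0456] yaw 0.4206 q6 1.259 F [-1.8 -0.2  0.8] M [0.11  0.087 1.021] tau6 0.978 w 0.0415 tilt [-0.0019 -0.0005]
```

>>> drive_tool:
  increments: "0 0 0 0 0 -0.15 34;0 0 0 0 0 -0.15 34;0 0 0 0 0 0 34;0 0 0 0 0 0 34;0 0 0 0 0 0 34;0 0 0 0 0 0 34;0 0 0 0 0 0 34;0 0 0 0 0 0 34;0 0 0 0 0 0 34;0 0 0 0 0 0 34"

```text
t: 27.85
eef_pos: [0.5365, 0.1453, 0.0455]
ee_rot: [[0.901, 0.435, -0.002], [0.435, -0.901, 0.001], [-0.002, -0.002, -1.0]]
contact_force: [-0.7, 0.5, 0.5]
width: 0.0409
```

```bash
python3 st.py
```

```text
27.85 [0.5365 0.1453 0.0455] yaw 0.4498 q6 1.229 F [-0.7  0.5  0.5] M [0.036 0.162 0.479] tau6 0.473 w 0.0409 tilt [-0.0022  0.0008]
```

>>> drive_tool:
  increments: "0 0 0 0 0 -0.4 34;0 0 -0.002 0 0 -0.8 34;0 0 -0.002 0 0 -0.8 34;0 0 -0.002 0 0 -0.8 34;0 0 -0.002 0 0 -0.8 34;0 0 -0.002 0 0 -0.8 34;0 0 -0.002 0 0 -0.8 34;0 0 -0.002 0 0 -0.8 34;0 0 -0.002 0 0 -0.8 34;0 0 -0.002 0 0 -0.5 34"

```text
t: 28.85
eef_pos: [0.5368, 0.1452, 0.0462]
ee_rot: [[0.338, 0.941, -0.003], [0.941, -0.338, 0.005], [0.004, -0.004, -1.0]]
contact_force: [-0.4, 1.0, 0.9]
width: 0.0413
```

```bash
python3 st.py
```

```text
28.85 [0.5368 0.1452 0.0462] yaw 1.2261 q6 0.447 F [-0.4  1.   0.9] M [-0.038  0.013 -0.038] tau6 0.264 w 0.0413 tilt [-0.0026  0.005 ]
```

>>> drive_tool:
  increments: "0 0 -0.001 0 0 -0.7 34;0 0 -0.002 0 0 -0.8 34;0 0 -0.002 0 0 -0.8 34;0 0 -0.002 0 0 -0.8 34;0 0 -0.002 0 0 -0.8 34;0 0 -0.002 0 0 -0.8 34;0 0 -0.002 0 0 -0.8 34;0 0 -0.002 0 0 -0.8 34;0 0 0 0 0 -0.4 34;0 0 0 0 0 0 34"

```text
t: 29.85
eef_pos: [0.537, 0.1452, 0.0467]
ee_rot: [[-0.359, 0.933, -0.003], [0.933, 0.359, 0.009], [0.01, 0.001, -1.0]]
contact_force: [-0.8, 0.5, 2.1]
width: 0.0414
```

```bash
python3 st.py
```

```text
29.85 [0.537  0.1452 0.0467] yaw 1.9383 q6 -0.27 F [-0.8  0.5  2.1] M [-0.066  0.009  0.045] tau6 -0.119 w 0.0414 tilt [-0.003   0.0095]
```

>>> drive_tool:
  increments: "0 0 0 0 -0.03 -0.2 34;0 0 0 0 -0.03 -0.25 34;0 0 0 0 -0.02 -0.25 34;0 0 0 0 0 -0.2 34;0 0 0 0 0 -0.1 34;0 0 0 0 0 0 34;0 0 0 0 0 0 34;0 0 0 0 0 0 34;0 0 0 0 0 0 34;0 0 0 0 0 0 34"

```text
t: 30.85
eef_pos: [0.537, 0.1452, 0.0468]
ee_rot: [[-0.458, 0.889, 0.001], [0.889, 0.458, 0.002], [0.001, 0.001, -1.0]]
contact_force: [-0.3, -0.4, 1.1]
width: 0.0416
```

```bash
python3 st.py
```

```text
30.85 [0.537  0.1452 0.0468] yaw 2.0471 q6 -0.37 F [-0.3 -0.4  1.1] M [ 0.008  0.095 -0.017] tau6 -0.028 w 0.0416 tilt [0.0006 0.0017]
```

```bash
python3 - <<'E'
from h import *
a=grab("top","pics/top13.png");b=grab("side","pics/side13.png")
cv2.imwrite("pics/z13.png",np.hstack([cv2.resize(a[155:225,200:300],(400,280),interpolation=cv2.INTER_CUBIC),cv2.resize(b[180:250,205:305],(400,280),interpolation=cv2.INTER_CUBIC)]))
cv2.imwrite("pics/z13b.png",b)
E
python3 held.py pics/side13.png .056 .539 .0065 .008|tail -1; python3 held.py pics/top13.png .056 .541 .0035 .008|tail -1
```

```text
blobs 19 inl 2 best [ 0.5409 -0.0307  0.1885]
blobs 22 inl 18 best [0.5416 0.0041 0.0079]
```

View pics/z13.png

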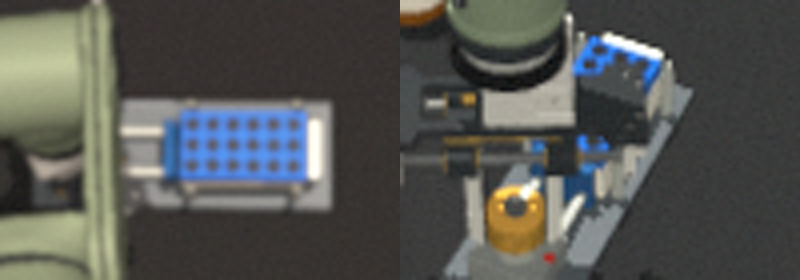

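View pics/z13b.png

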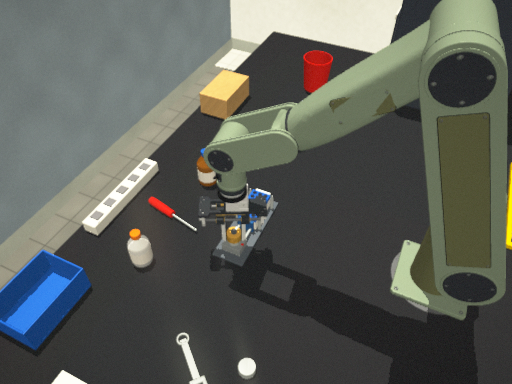

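Run:
```python
from h import *
b=cv2.imread("pics/side13.png")[215:250,215:255]
v=cv2.resize(b,None,fx=16,fy=16,interpolation=cv2.INTER_CUBIC)
c=np.array([.537+-.0003,.1452+.0018])
zt=.0468+.019+.013
for z in(zt,):
  for deg,col in((-80,(255,0,0)),(-89.5,(0,0,255)),(-99,(0,255,0))):
    t=np.radians(deg); 
    P=[(proj("side",[c[0]+r*np.cos(t),c[1]+r*np.sin(t),z])[0]-[215,215]+.5)*16 for r in(.008,.020)]
    cv2.line(v,tuple(P[0].astype(int)),tuple(P[1].astype(int)),col,1)
cv2.imwrite("pics/z14.png",v)
```

```text
(no output)
```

View pics/z14.png

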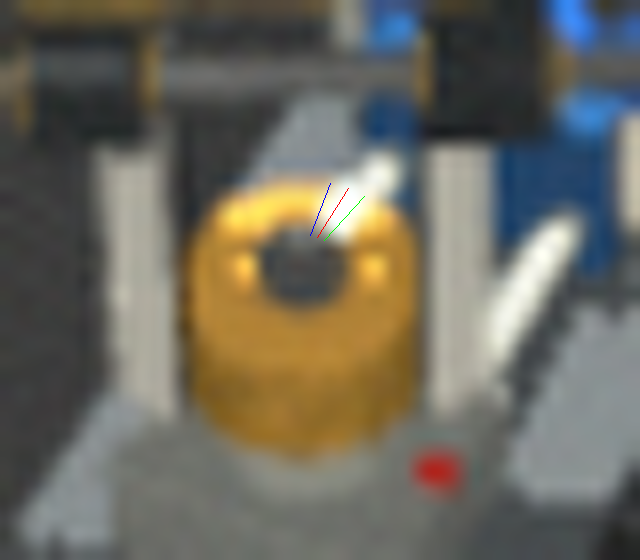

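Run:
```python
from h import *
out=[]
for f,n in(("pics/top0.png","top"),("pics/side0.png","side"),("pics/side9.png","side"),("pics/side13.png","side")):
    bias=np.array([.0021,-.0014,0]) if n=="top" else np.array([-.0003,.0018,0])
    zt=.0785 if "13" in f else .0788
    c=np.array([.5372,.145,zt])+bias
    uv=proj(n,c)[0]; x0,y0=np.round(uv).astype(int)-9
    b=cv2.imread(f)[y0:y0+19,x0:x0+19]
    v=cv2.resize(b,None,fx=20,fy=20,interpolation=cv2.INTER_CUBIC)
    th=np.linspace(0,2*np.pi,73)
    P=(proj(n,np.c_[c[0]+.021*np.cos(th),c[1]+.021*np.sin(th),0*th+c[2]])-[x0,y0]+.5)*20
    cv2.polylines(v,[P.astype(np.int32)],True,(255,0,255),1)
    for d in range(-120,-30,15):
        t=np.radians(d);q=(proj(n,c+.026*np.array([np.cos(t),np.sin(t),0]))[0]-[x0,y0]+.5)*20
        cv2.circle(v,tuple(q.astype(int)),4,(0,255,0) if d!=-90 else (0,0,255),-1)
    q=(uv-[x0,y0]+.5)*20; cv2.circle(v,tuple(q.astype(int)),3,(255,255,0),-1)
    out.append(cv2.resize(v,(380,295)))
cv2.imwrite("pics/z15.png",np.vstack([np.hstack(out[:2]),np.hstack(out[2:])]))
```

```text
(no output)
```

View pics/z15.png

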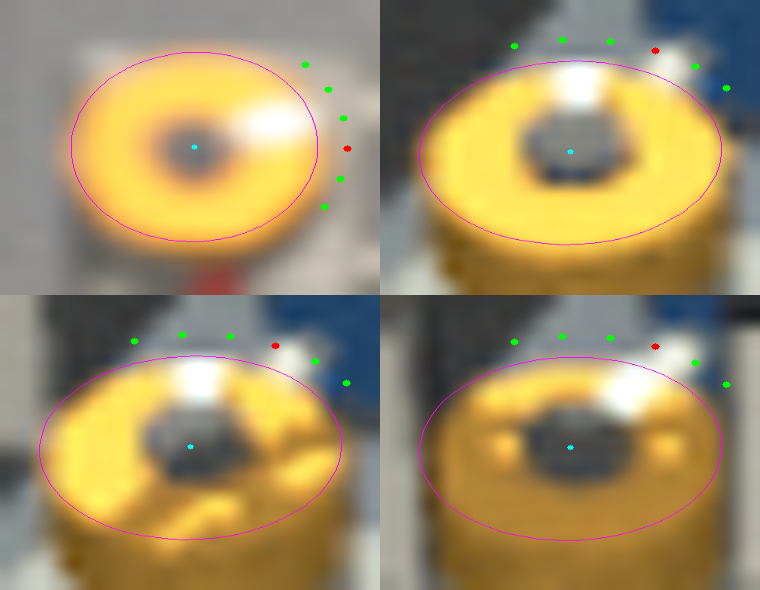

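```bash
python3 - <<'E'
from cell import arm
print(arm.close_job())
E
python3 st.py
```

```text
the job is handed in; nothing more can be done
None
the job is handed in; nothing more can be done
```

I stacked the blue tray on the two white trays and let go of it. I then screwed the nut down to its hard stop and backed it off a quarter turn. The job was handed in at about 31 s, with the nut still held in the gripper (45 N grip setting).

- **Tray:** it seated at about 5 N of contact. In the last top picture it lies within about 1 mm and 0.01 rad of where the white trays were, between the posts and clear of the jaw. The same check failed in the last side picture because the gripper hid most of the tray. An earlier side picture, taken after release, also showed it seated.
- **Nut at the stop:** the pads slipped on the nut, by about 8 to 11 degrees judging from the pictures. I therefore took zero from where the torque fell to nothing on unloading, at a tool yaw of 0.476 rad.
- **Back-off:** the final yaw was 2.047 rad, which gives a back-off of 1.57 rad (90 degrees) with almost no torque left.
- **White line:** by eye it reads about 83 to 86 degrees. One pixel there is worth about 8 degrees, so it agrees only roughly with the torque figure, which I trusted.
- **Other things on the bench:** I aimed only at the tray and the nut, and those visible in the last side picture look undisturbed. I did not measure their positions.

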